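Pack the referee's match tray

ROBOT

A 6-joint arm with a two-finger parallel gripper is mounted at the origin on the work surface. World frame = base frame: x ahead of the robot, y to its left, z up, the work surface at z = 0. Lengths are in m, angles in degrees, forces in N, time in s.
With the tool pointing down it reaches from about 0.375 to 0.9 m from the base axis. Payload 3.1 kg.
Tool frame: the origin (TCP) lies at the very end of the fingers, on their centre line; the grasp point (between the pads) lies 19 mm behind it (bot.hold_point_z is the z of the grasp point in the tool frame, in m); z points along the fingers, y is the direction in which the jaws open and shut (so a half turn about z gives the same grasp; the last joint's range is limited). The gripper opens to 87 mm and grips with 3 to 60 N. Pads are 19 mm wide; open, the fingers measure 117 mm over their backs; the gripper's body (75 mm by 190 mm) begins 51 mm behind the grasp point.
Start: joints at [63.111, 30.224, 82.088, -0, 67.689, -10.227], TCP at [0.179, 0.599, 0.223] pointing down, gripper open.
Joint ranges: [-176.69, 176.69], [-43.24, 126.21], [12.49, 139.97], [-82, 262], [0, 151.66], [-163.58, 163.58]. Speed limits (degrees/s): [159.86, 159.86, 180, 180, 180, 180].

INTERFACE

Orientations are given as a 3x3 rotation matrix whose columns are the frame's x, y, z axes.
In Python, from rig import bot gives the robot as it stands.
- The arm moves only by the tool servo_tool, never from a script. Its argument "increments" is a list of rows, each a list of 3 entries, a list of its own where there are three numbers: the closure, from 0 (fully open) to 1 (shut), then the shift along the tool's x, y, z in mm, then the turn about the tool's z in degrees. In form: [[claw, [x, y, z], turn], ...]. A call has 1 to 5 rows; each row shifts and turns the commanded pose from where the row before left it, along the tool's axes as they then stand; what a row does not reach is not made up. A row lasts 1/8 s, in which the tool goes at most 62.5 mm and 10.7 degrees, less where a joint would pass 70% of its speed; a pose out of reach is approached as far as the arm can. A call with a gripper value outside its range is refused whole. The fingers move at their own pace and stop on an object; the grip force is fixed at half the most. Time passes only in rows, so rows that do not move let the fingers close. It gives the time, the measured TCP pose, the force and the opening at its end, in the units of the state.
- bot.read_state(): the state, without advancing time (a new reading comes with each control period).
- bot.capture(name): name is "side" or "top" or "wrist"; returns (picture, depth): 420x560x3 uint8, blue, green, red; 420x560 float32, m along the optical axis (not along the pixel's ray), 0 where there is no reading.
- bot.camera_info(name): a dict with "K" (3x3 intrinsics, pixels), "R" (3x3) and "t" (3): a world point X has camera coordinates R X + t; the wrist camera has in their place "mount" (4x4, takes a point from camera to tool coordinates, whose origin is the TCP and whose axes are the flange's). Camera axes: x right, y down, z forward; pixel columns grow to the right and rows downward; lengths in m; the calibration is good to about 2 mm. A picture is of the moment at which its call begins: read the wrist's pose just before it. camera_info takes no time and is no camera call.
- bot.hand_in(): hands the job in, once; it reports no verdict.
Trained networks look in the newest picture that a camera, given by its name, has taken for a name from the list of things; names that differ only in an ending like _2 or _b are one class to them, and where a whole thing is asked for, a point or a joint stands for the part that bears it (a point fixed in the world has none). Each returns a list of dicts, best first, with "p" (0 to 1); they miss things now and then, are a little off and sometimes report something else, mostly with a low value. They report only what shows in the picture. A call takes as long as a camera call. They do not tell look-alikes from the thing itself.
- bot.find_in(camera, thing): "bbox" ([left, top, right, bottom] in pixels, round what is visible of it).
- bot.trace(camera, thing): "region" (420x560 bool, what is visible of it) and "bbox" ([left, top, right, bottom] in pixels, round what is visible of it).
The state is a dict: "time_s": time; "joint_positions": joint angles; "qvel": joint speeds; "tau": joint torques, N m; "position": TCP position; "tcp_rot": TCP orientation; "force": force on the tool from outside, world axes, zero at the start; "moment": the same for the moment, N m; "opening": opening from 0.0 (shut) to 1.0 (fully open).
Only numpy, scipy, OpenCV 4.12 (cv2) and the standard library are available. Lean on these libraries where they do the work, as an engineer would, in place of code of your own. Each camera call takes 0.05 s, during which the arm holds its last target.

TASK

Pack the white four-bay tray for the referee: as seen from the robot, the wide tape roll goes in the near left bay, the stopwatch in the near right bay, the T-shaped stud key in the far left bay, and the whistle in the far right bay, each lying flat on the floor of its bay. The whistle is in the grey box: slide its clear lid all the way back along its grooves, away from the robot, and leave it open. Do not drop the stopwatch, and leave the narrow tape roll, the plain round tin without a crown and the L-shaped key where they are.

Things in the scene. Friction and masses are not known exactly. Their poses are not given: they have to be found in the camera images.
- tray: White plastic tray, fixed, 196 x 196 mm, left or right of the robot: a cross of ribs makes four 92 x 92 mm bays. Floor 4 mm thick; walls and ribs 4 mm thick, tops 14 mm above the table. Origin: centre of the underside, at table height; x away from the robot (yaw within 0.2 rad), y left. Bay centres (x, y) in mm: near left (-48, 48), near right (-48, -48), far left (48, 48), far right (48, -48).
- box: Grey box, fixed, 200 (x) x 106 (y) x 39 mm high, on the other side from the tray; two compartments, each 92 (x) x 96 (y) mm inside, floor 6 mm thick, divider 30 mm high. Origin: centre of the underside, at table height; x away from the robot (yaw within 0.2 rad). The near one (centre x = -48 mm) holds the whistle under the lid, the far one is empty. Lips 88 mm apart (y) hold the lid.
- lid (a joint): Slide of the box's clear lid (94 x 94 x 3 mm) along the box's x, m: 0 covers the near compartment, 0.094 (stop) is fully open, over the far one. Starts at 0 to 0.015, slides with 1 to 2 N, stays where left. On it a white upright rib to pinch, 10 mm thick (x), 40 mm wide (y), from 35.5 to 55.5 mm above the table; in the box's frame at x = -47 mm + joint value, y = 0.
- whistle: Steel whistle, 56 mm long, 20 mm high, lying on its side: round drum of 24 mm diameter centred at x = -14 mm, y = 0 (grasp across it), and a mouthpiece 12 mm wide that reaches x = +30 mm. Origin: on the underside, 14 mm from the drum's axis; x points along the mouthpiece, z up. Starts flat in the box's near compartment, x within 0.2 rad of the box's x.
- tape_wide: Wide roll of white athletic tape, lying flat: ring of 56 mm outer diameter, 38 mm hole, 38 mm high (twice the narrow roll). Origin: centre of the underside, z up.
- stopwatch: Stopwatch lying face up: black round case of 50 mm diameter, 22 mm thick, white face with two hands, a steel crown (9 mm wide) at its rim reaching x = +35 mm, and two small side buttons reaching x = +22 mm at y = +/-18 mm. Origin: centre of the case's underside; x points to the crown, z up. Grasp across y.
- key_t: T-shaped boot-stud key lying flat, 70 mm long: black handle bar 54 mm long (y), 14 x 14 mm in section, centred at x = -28 mm; square steel shaft 10 mm wide, from 2 to 12 mm above the table; round 14 mm socket at the end, x = +35 mm. Origin: on the underside, on the shaft's line, midway along the length; x points to the socket, z up. Grasp across the shaft at the origin.
- tape_narrow: Look-alike, to be left alone: narrow tape roll, ring of 56 mm outer diameter, 38 mm hole, only 19 mm high. Origin: centre of the underside.
- tin: Look-alike, to be left alone: plain round tin, black with a plain white round top, 50 mm diameter, 22 mm high, without crown, buttons or hands. Origin: centre of the underside.
- key_l: Look-alike, to be left alone: L-shaped key, 70 mm long, like the T-shaped one but its handle bar is 34 mm long and stands out to one side only (y from -7 to +27 mm). Origin and axes as for the T-shaped key.
Things that resemble listed ones, but are neither listed nor needed, are in the scene too. Leave any red or turquoise look-alike of the key_t alone.

How it is judged (in metres and radians):
At the end, for the whole second after the job is handed in: Wide tape near left, stopwatch near right, T key far left, whistle far right (within 19, 22, 20, 34 mm of the bay centre per tray axis), each flat on the tray floor (under 7.5 mm high, tilt under 0.1) and at rest; look-alikes within 20 mm of their starts; lid at 75 mm or more (x of tape_wide in the frame of tray between -0.067 and -0.029 m and y of tape_wide in the frame of tray between 0.029 and 0.067 m and z of tape_wide in the frame of tray between 0.001 and 0.0075 m and angle between each of tape_wide, stopwatch, key_t, whistle's own z axis and vertical below 0.1 rad and linear speed of each of tape_wide, stopwatch, key_t, whistle below 0.02 m/s and angular speed of each of tape_wide, stopwatch, key_t, whistle below 0.2 rad/s and x of stopwatch in the frame of tray between -0.07 and -0.026 m and y of stopwatch in the frame of tray between -0.07 and -0.026 m and z of stopwatch in the frame of tray between 0.001 and 0.0075 m and x of key_t in the frame of tray between 0.028 and 0.068 m and y of key_t in the frame of tray between 0.028 and 0.068 m and z of key_t in the frame of tray between 0.001 and 0.0075 m and x of whistle in the frame of tray between 0.014 and 0.082 m and y of whistle in the frame of tray between -0.082 and -0.014 m and z of whistle in the frame of tray between 0.001 and 0.0075 m and distance of each of tape_narrow, tin, key_l from where it was at the start of the episode below 0.02 m and value of joint lid above 0.075 m); the robot touches nothing.
It fails at once if the narrow tape roll is disturbed (moved more than 20 mm) (distance of tape_narrow from where it was at the start of the episode above 0.02 m).
It fails at once if the plain round tin is disturbed (moved more than 20 mm) (distance of tin from where it was at the start of the episode above 0.02 m).
It fails at once if the L-shaped key is disturbed (moved more than 20 mm) (distance of key_l from where it was at the start of the episode above 0.02 m).
It fails at once if the stopwatch is dropped (unsupported while its underside is more than 40 mm above the table) (height (world z) of stopwatch above 0.04 m and contact force between stopwatch and anything else below 0.02 N).
It also fails if it takes over 122 s, if anything falls off the work surface, if the arm or the gripper's body presses on something with over 40 N, if the wrist force passes 120 N, or if a joint passes its speed limit or range.

## Working session

There is one attempt and no reset: what is moved stays moved. The work goes in short steps, Python scripts to look and compute and a tool call to move; the robot and the scene stay as the last step left them, time stands still between calls to the robot, and variables do not carry over. Pictures are saved under pics/ and viewed, and the job is handed in when it is done.

Besides the shell and the picture viewer there is one more tool, called after "Request:" as name([rows], argument=value, ...), one row to a line, values as JSON. servo_tool: Moves the arm, as the interface text tells. Its arguments: {"type":"object","properties":{"increments":{"type":"array","items":{"type":"array"}}},"required":["increments"]}

```bash
ls; mkdir -p pics; python3 - <<'E'
from rig import bot
import cv2
s=bot.read_state();print({k:s[k] for k in('time_s','position','tcp_rot','opening','force')})
for c in('top','side','wrist'):
    im,d=bot.capture(c);cv2.imwrite(f'pics/{c}0.png',im);print(c,bot.camera_info(c))
print(bot.hold_point_z)
E
```

```text
pics
{'time_s': 0.0, 'position': array([0.17884936, 0.59811666, 0.22158745]), 'tcp_rot': array([[-9.58012524e-01,  2.86724807e-01, -9.43285263e-04],
       [ 2.86726133e-01,  9.58010710e-01, -1.89857049e-03],
       [ 3.59310126e-04, -2.08931885e-03, -9.99997753e-01]]), 'opening': 0.9979901528943738, 'force': array([-0.37186725,  0.14772785,  0.80999668])}
top {'K': array([[525.01654923,   0.        , 277.35155989],
       [  0.        , 525.01654923, 207.81504071],
       [  0.        ,   0.        ,   1.        ]]), 'R': array([[-1.31779232e-03, -9.99971949e-01,  7.37319330e-03],
       [-9.89219397e-01,  2.23855003e-04, -1.46440891e-01],
       [ 1.46435133e-01, -7.48668451e-03, -9.89191944e-01]]), 't': array([0.01125148, 0.52496446, 1.04623256])}
side {'K': array([[407.32827229,   0.        , 281.27220277],
       [  0.        , 407.32827229, 204.1702904 ],
       [  0.        ,   0.        ,   1.        ]]), 'R': array([[ 0.96886217, -0.24714144,  0.01507298],
       [-0.17211228, -0.71599028, -0.67656137],
       [ 0.17799846,  0.65290047, -0.73623198]]), 't': array([-0.52247875,  0.11454232,  0.72718243])}
wrist {'K': array([[317.35804856,   0.        , 277.85382538],
       [  0.        , 317.35804856, 206.56322544],
       [  0.        ,   0.        ,   1.        ]]), 'mount': array([[ 1.34704483e-04, -9.60588056e-01, -2.77975840e-01,
         7.68859778e-02],
       [ 9.99999467e-01,  4.13963007e-04, -9.45922165e-04,
        -5.67036344e-04],
       [ 1.02371325e-03, -2.77975565e-01,  9.60587600e-01,
        -1.61159665e-01],
       [ 0.00000000e+00,  0.00000000e+00,  0.00000000e+00,
         1.00000000e+00]])}
-0.0187
```

View pics/top0.png

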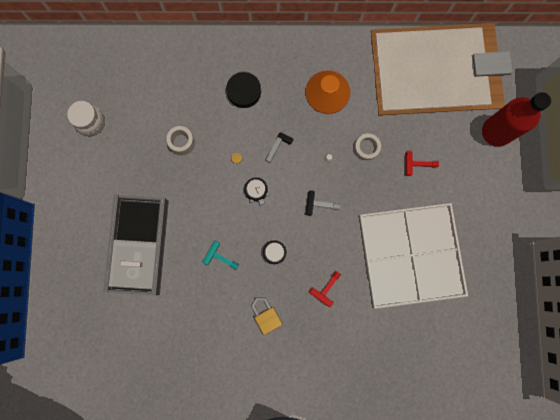

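View pics/side0.png

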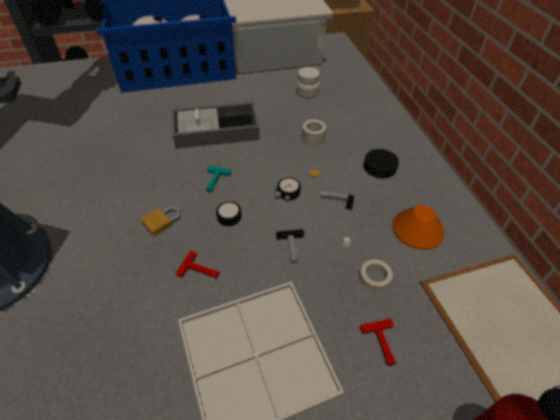

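View pics/wrist0.png

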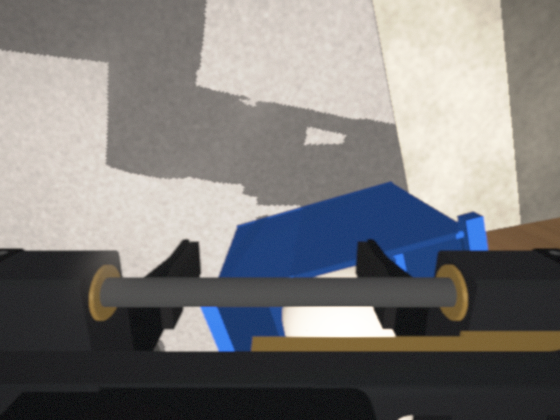

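The top view is laid out with up = +x and left = +y.
- The box is at (137,245) and the tray at (413,255).
- The stopwatch, with a crown, is at (256,189). The plain tin is at (275,252).
- The tape rolls are at (180,139) and (368,146), and height will tell them apart.
- The black-handled keys are at (322,205), which looks like the T, and (279,148), which looks like the L. The red and turquoise ones are to be ignored.

Next I'll measure.

```bash
cat > h.py <<'E'
from rig import bot
import numpy as np, cv2
def cloud(c,d,info=None,state=None):
    info=info or bot.camera_info(c);K=info['K']
    v,u=np.mgrid[0:d.shape[0],0:d.shape[1]]
    P=np.stack([(u-K[0,2])/K[0,0]*d,(v-K[1,2])/K[1,1]*d,d],-1)
    if c=='wrist':
        M=info['mount'];P=P@M[:3,:3].T+M[:3,3]
        P=P@state['tcp_rot'].T+state['position']
    else: P=(P-info['t'])@info['R']
    P[d<=0]=np.nan
    return P
E
python3 - <<'E'
from h import *
im,d=bot.capture('top');P=cloud('top',d);np.save('top0.npy',P)
print('table z',np.nanmedian(P[330:400,150:240,2]))
for th in('tray','box','lid','whistle','tape_wide','stopwatch','key_t'):
    for r in bot.trace('top',th):
        m=r['region'];Q=P[m];z=Q[:,2]
        print(th,round(r['p'],2),np.round(r['bbox']),'mean',np.round(np.nanmean(Q,0),4),'z95',np.round(np.nanpercentile(z,[5,50,95]),4), 'ext',np.round((np.nanpercentile(Q,98,axis=0)-np.nanpercentile(Q,2,axis=0))[:2],3))
big=cv2.resize(im[90:310,100:480],None,fx=2.1,fy=2.1,interpolation=cv2.INTER_CUBIC);cv2.imwrite('pics/crop0.png',big)
E
```

```text
table z -0.0004225629261881353
tray 0.94 [359. 206. 469. 307.] mean [ 0.4291 -0.2746  0.005 ] z95 [0.0006 0.0042 0.0137] ext [0.191 0.194]
lid 0.71 [109. 237. 155. 290.] mean [0.4102 0.3064 0.0362] z95 [0.0321 0.0353 0.0515] ext [0.089 0.084]
tape_wide 0.74 [168. 125. 193. 156.] mean [0.6733 0.2161 0.0291] z95 [0.0055 0.0352 0.0404] ext [0.052 0.052]
tape_wide 0.57 [106. 194. 168. 295.] mean [0.4505 0.3029 0.025 ] z95 [0.0044 0.0335 0.0403] ext [0.191 0.107]
stopwatch 0.8 [243. 177. 268. 205.] mean [0.5669 0.0554 0.021 ] z95 [0.0136 0.0217 0.0249] ext [0.05  0.045]
key_t 0.76 [303. 187. 339. 219.] mean [ 0.5382 -0.0754  0.0118] z95 [0.0037 0.0123 0.0163] ext [0.049 0.068]
key_t 0.76 [310. 272. 342. 307.] mean [ 0.3572 -0.0897  0.0111] z95 [-0.0011  0.0124  0.016 ] ext [0.067 0.058]
key_t 0.71 [262. 129. 293. 165.] mean [0.6666 0.0097 0.0095] z95 [-0.0016  0.0112  0.0158] ext [0.066 0.054]
key_t 0.67 [405. 152. 440. 174.] mean [ 0.6265 -0.2875  0.0118] z95 [0.0045 0.0124 0.0157] ext [0.049 0.068]
key_t 0.63 [105. 193. 172. 294.] mean [0.4509 0.3032 0.0251] z95 [0.0044 0.0335 0.0404] ext [0.192 0.108]
key_t 0.61 [202. 238. 238. 268.] mean [0.4281 0.1354 0.0127] z95 [0.0089 0.0128 0.0167] ext [0.052 0.067]
```

View pics/crop0.png

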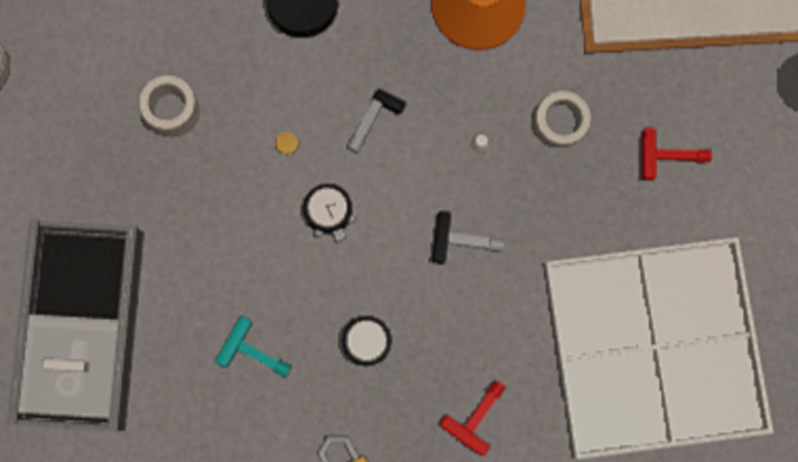

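```bash
python3 - <<'E'
from h import *
P=np.load('top0.npy')
def rect(Q,n):
    Q=(Q[:,:2]*1000).astype(np.float32); (c,s,a)=cv2.minAreaRect(Q); print(n,'c',np.round(c,1),'size',np.round(s,1),'ang',round(a,2))
z=P[...,2]
def sel(b,lo,hi):
    m=np.zeros(z.shape,bool);m[b[1]:b[3],b[0]:b[2]]=1;return m&(z>lo)&(z<hi)
def biggest(m):
    n,l,s,c=cv2.connectedComponentsWithStats(m.astype(np.uint8));k=1+np.argmax(s[1:,4]);return l==k
rect(P[biggest(sel((350,195,480,315),.009,.02))],'tray walls')
rect(P[biggest(sel((350,195,480,315),.0015,.02))],'tray all')
rect(P[biggest(sel((95,185,180,305),.030,.045))],'box')
rect(P[sel((115,255,150,275),.045,.065)],'rib')
for n,b,lo,hi in(('tapeA',(160,118,203,162),.03,.045),('tapeB',(345,125,392,168),.012,.03),('watch',(238,170,275,212),.017,.03),('tin',(255,235,295,270),.015,.03)):
    m=sel(b,lo,hi);Q=P[m];
    (c,r)=cv2.minEnclosingCircle((Q[:,:2]*1000).astype(np.float32)); print(n,np.round(c,1),round(r,1),'z',np.round(np.median(Q[:,2])*1e3,1))
for n,b in(('T',(298,182,345,225)),('L',(257,125,298,170))):
    m=sel(b,.006,.022);rect(P[m],n)
    m2=biggest(sel(b,.0130,.022));rect(P[m2],n+' handle')
im,_=bot.capture('top')
a=[cv2.resize(im[v-26:v+26,u-26:u+26],(390,390),interpolation=cv2.INTER_CUBIC) for u,v in((322,205),(256,189))]
cv2.imwrite('pics/crop1.png',np.hstack(a))
E
```

```text
tray walls c [ 430.4 -273.3] size [196.4 197.8] ang 7.41
tray all c [ 432.9 -276.5] size [218.2 213.2] ang 7.52
box c [451.1 303.1] size [107.3 200.1] ang 86.28
rib c [410.8 305.2] size [39.7  9.9] ang 85.83
tapeA [674.2 217.7] 28.3 z 36.9
tapeB [ 663.3 -184.9] 28.9 z 18.3
watch [568.2  56.8] 26.6 z 22.0
tin [436.2  17.3] 24.7 z 21.7
T c [537.4 -86.5] size [70.  53.1] ang 82.87
T handle c [541.1 -58.6] size [13.3 52.7] ang 82.4
L c [651.2   0.8] size [50.9 79.1] ang 63.1
L handle c [682.1  -7. ] size [31.2 12.9] ang 61.89
```

View pics/crop1.png

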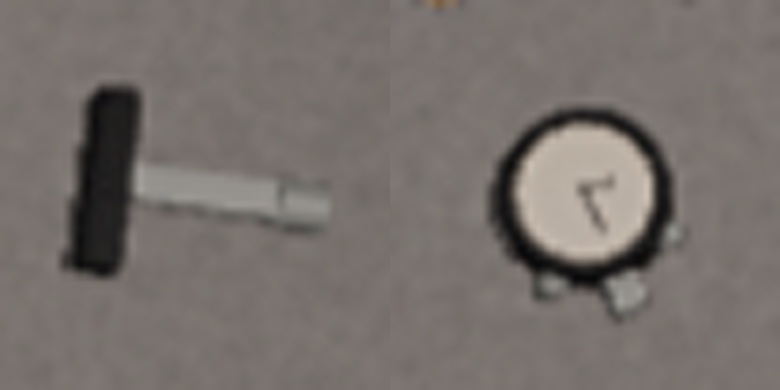

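T key confirmed: its bar is symmetric, with origin ≈ (537,-86). The stopwatch at (256,189) has a crown at the lower right and two buttons. Tape A at (180,139) is 37–38 mm high, so it is the wide roll; tape B is 18 mm, so narrow. The lid is at about 6.6 mm. Next is a planning helper, then the lid.

```bash
cat > go.py <<'E'
# usage: go.py x y z(mm) heading_of_jaw_axis(deg)
from h import *
import sys
def plan(x,y,z,h):
    s=bot.read_state();p=s['position']*1e3;R=s['tcp_rot']
    cur=np.degrees(np.arctan2(R[1,1],R[0,1]))
    dh=(h-cur+90)%180-90
    if len(sys.argv)>5: dh+=float(sys.argv[5])
    turn=-dh
    from scipy.spatial.transform import Rotation as Ro
    R2=R@Ro.from_euler('z',turn,degrees=True).as_matrix()
    d=np.array([x,y,z])-p
    print('t',round(s['time_s'],2),'pos',np.round(p,1),'jaw',round(cur,1),'J',np.round(s['joint_positions'],0),'op',round(s['opening'],3),'F',np.round(s['force'],1))
    print('turn',round(turn,1),'then tool shift',np.round(R2.T@d,1),'| shift now',np.round(R.T@d,1))
if __name__=='__main__': plan(*map(float,sys.argv[1:5]))
E
python3 go.py 410.8 305.2 200 -3.7
python3 - <<'E'
from h import *
P=np.load('top0.npy');Q=P[195:360,0:45].reshape(-1,3);Q=Q[Q[:,2]>.05];print(np.nanmin(Q,0),np.nanmax(Q,0))
E
```

```text
t 0.6 pos [179.2 598.8 222.6] jaw 73.3 J [ 63.  30.  82.  -0.  68. -10.] op 1.003 F [1.  1.2 0.1]
turn 77.0 then tool shift [-278.   250.1   22.6] | shift now [-306.1 -214.8   22.6]
[0.22506789 0.52418629 0.0500109 ] [0.54077169 0.53303056 0.14229624]
```

Request:
servo_tool([
  [0.5,[-44,-31,0],0],
  [0.5,[-44,-31,0],0],
  [0.5,[-44,-31,0],0],
  [0.5,[-44,-31,0],0],
  [0.5,[-44,-31,0],0],
])

```text
time_s: 1.23
position: [0.3466, 0.3859, 0.2228]
tcp_rot: [[-0.958, 0.286, 0.001], [0.286, 0.958, 0.001], [-0.001, 0.001, -1.0]]
force: [0.6, 0.9, -0.1]
opening: 0.543
```

Request:
servo_tool([
  [0.5,[-44,-31,0],0],
  [0.5,[-42,-29,0],0],
  [0.5,[0,0,0],10],
  [0.5,[0,0,0],10],
  [0.5,[0,0,0],10],
])

```text
time_s: 1.85
position: [0.411, 0.3048, 0.2227]
tcp_rot: [[-0.682, 0.732, 0.0], [0.732, 0.682, 0.0], [-0.0, 0.0, -1.0]]
force: [0.1, 0.6, -0.8]
opening: 0.502
```

Request:
servo_tool([
  [0.5,[0,0,0],10],
  [0.5,[0,0,0],10],
  [0.5,[0,0,0],10],
  [0.5,[0,0,0],10],
  [0.5,[0,0,0],7],
])

```text
time_s: 2.48
position: [0.4108, 0.3051, 0.2227]
tcp_rot: [[0.068, 0.998, 0.0], [0.998, -0.068, 0.0], [0.0, 0.0, -1.0]]
force: [-0.4, 0.9, 0.3]
opening: 0.502
```

```bash
python3 go.py 410.8 305.2 41 -3.7
```

```text
t 2.48 pos [410.8 305.1 222.7] jaw -3.9 J [24. 22. 98. -0. 60. 28.] op 0.502 F [-0.4  0.9  0.3]
turn -0.2 then tool shift [ 1.000e-01 -1.000e-01  1.817e+02] | shift now [ 1.000e-01 -1.000e-01  1.817e+02]
```

Request:
servo_tool([
  [0.5,[0,0,45],0],
  [0.5,[0,0,45],0],
  [0.5,[0,0,45],0],
  [0.5,[0,0,32],0],
  [0.5,[0,0,14],0],
])

```text
time_s: 3.1
position: [0.41, 0.3047, 0.04]
tcp_rot: [[0.064, 0.998, -0.002], [0.998, -0.064, -0.001], [-0.001, -0.002, -1.0]]
force: [-0.9, -0.3, 0.0]
opening: 0.502
```

Request:
servo_tool([
  [1,[0,0,0],0],
  [1,[0,0,0],0],
  [1,[0,0,0],0],
  [1,[0,0,0],0],
  [1,[0,0,0],0],
])

```text
time_s: 3.72
position: [0.4109, 0.3053, 0.0423]
tcp_rot: [[0.064, 0.998, 0.001], [0.998, -0.064, 0.001], [0.001, 0.001, -1.0]]
force: [-1.0, -0.6, 5.8]
opening: 0.109
```

```bash
python3 go.py 410.8 305.2 41 -3.7
```

```text
t 3.73 pos [410.9 305.3  42.3] jaw -3.7 J [ 24.  39. 106.   0.  35.  28.] op 0.109 F [-1.  -0.6  5.8]
turn 0.0 then tool shift [-0.1 -0.1  1.3] | shift now [-0.1 -0.1  1.3]
```

Request:
servo_tool([
  [1,[0,10,0],0],
  [1,[0,15,0],0],
  [1,[0,15,0],0],
  [1,[0,15,0],0],
  [1,[0,15,0],0],
])

```text
time_s: 4.35
position: [0.4809, 0.3008, 0.0424]
tcp_rot: [[0.064, 0.998, 0.0], [0.998, -0.064, 0.0], [0.0, 0.0, -1.0]]
force: [-1.3, 0.4, 5.8]
opening: 0.115
```

Request:
servo_tool([
  [1,[0,10,0],0],
  [1,[0,5,0],0],
  [1,[0,2,0],0],
  [1,[0,0,0],0],
])

```text
time_s: 4.85
position: [0.4969, 0.2998, 0.0424]
tcp_rot: [[0.064, 0.998, -0.001], [0.998, -0.064, 0.0], [0.0, -0.001, -1.0]]
force: [-2.5, 0.6, 6.7]
opening: 0.112
```

Request:
servo_tool([
  [0.5,[0,0,0],0],
  [0.5,[0,0,0],0],
  [0.5,[0,0,-30],0],
  [0.5,[0,-30,-50],0],
  [0.5,[0,-50,-30],0],
])

```text
time_s: 5.48
position: [0.4197, 0.3051, 0.1533]
tcp_rot: [[0.066, 0.998, 0.005], [0.998, -0.066, 0.002], [0.002, 0.005, -1.0]]
force: [-0.1, 0.3, -0.1]
opening: 0.49
```

Request:
servo_tool([
  [0.5,[-40,-15,-30],-10],
  [0.5,[-30,0,0],-10],
  [0.5,[0,0,0],-10],
  [0.5,[0,0,0],-10],
  [0.5,[0,0,0],-10],
])

```text
time_s: 6.1
position: [0.4035, 0.2355, 0.1814]
tcp_rot: [[-0.727, 0.687, -0.0], [0.687, 0.727, -0.0], [-0.0, -0.0, -1.0]]
force: [-0.6, 0.5, -0.2]
opening: 0.5
```

Request:
servo_tool([
  [0.5,[0,0,0],-10],
  [0.5,[0,0,0],-10],
  [0.5,[0,0,0],-10],
  [0.5,[0,0,0],-10],
  [0.5,[0,0,0],0],
])

```text
time_s: 6.72
position: [0.4034, 0.2357, 0.1814]
tcp_rot: [[-0.998, 0.066, -0.0], [0.066, 0.998, -0.0], [0.0, -0.0, -1.0]]
force: [-0.2, -0.5, 0.1]
opening: 0.5
```

```bash
python3 - <<'E'
from h import *
s=bot.read_state();im,d=bot.capture('wrist');cv2.imwrite('pics/w1.png',im)
P=cloud('wrist',d,state=s);np.save('w1.npy',P);print(s['position'],s['tcp_rot'][:,1])
for r in bot.trace('wrist','whistle'):
    Q=P[r['region']];print('wrist',r['p'],r['bbox'],np.nanmean(Q,0),np.nanpercentile(Q[:,2],[5,50,95]))
im,d=bot.capture('top');cv2.imwrite('pics/t1.png',cv2.resize(im[180:310,80:260],None,fx=4,fy=4,interpolation=cv2.INTER_CUBIC))
E
```

```text
[0.40342302 0.2357092  0.18135933] [ 6.60136403e-02  9.97818706e-01 -1.71910459e-04]
wrist 0.77 [336.2, 160.1, 364.7, 220.5] [0.40249188 0.30396329 0.02240301] [0.01072169 0.02392284 0.02617399]
```

View pics/w1.png

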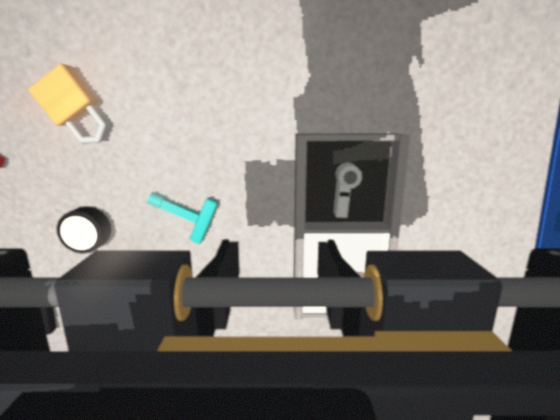

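View pics/t1.png

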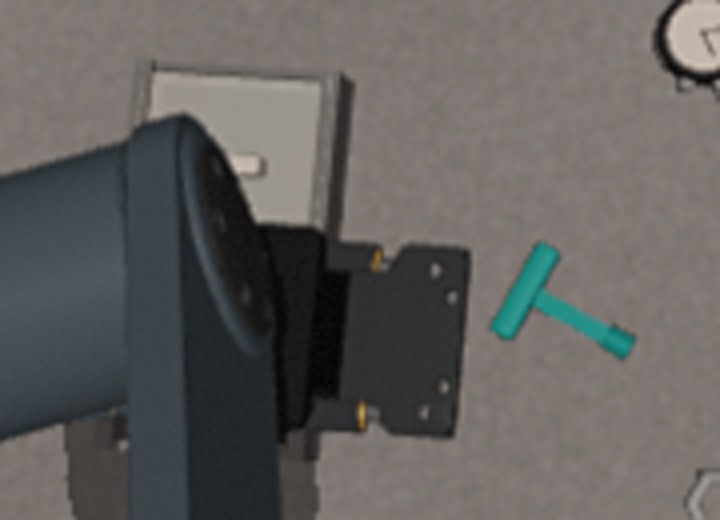

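The lid is open, with the rib over the far compartment. In the wrist view the whistle's drum is at (348,177) and the mouthpiece reaches (342,217).

```bash
python3 - <<'E'
from h import *
P=np.load('w1.npy');r=bot.trace('wrist','whistle')
m=np.zeros(P.shape[:2],bool);m[150:228,325:375]=1
m&=(P[...,2]>.018)&(P[...,2]<.031)
n,l,s,c=cv2.connectedComponentsWithStats(m.astype(np.uint8));m=l==1+np.argmax(s[1:,4])
Q=P[m][:,:2]*1e3
mu=Q.mean(0);w,v=np.linalg.eigh(np.cov((Q-mu).T));ax=v[:,1]*np.sign(v[0,1])
print('mean',mu,'head',np.degrees(np.arctan2(ax[1],ax[0])))
pr=(Q-mu)@ax;pp=(Q-mu)@np.array([-ax[1],ax[0]]);print('ext',pr.min(),pr.max(),pp.min(),pp.max())
D=Q[pr<pr.min()+24];print('drum pts x',D[:,0].min(),D[:,0].max(),'y',D[:,1].min(),D[:,1].max(),'minrect',cv2.minAreaRect(Q.astype(np.float32)))
c,rr=cv2.minEnclosingCircle(D.astype(np.float32));print('drum',c,rr)
M=Q[pr>pr.max()-20];print('mouth mean',M.mean(0),'head from drum',np.degrees(np.arctan2(*(M.mean(0)-c)[::-1])))
E
```

```text
mean [402.98419678 304.70767068] head -12.429661587856096
ext -23.83004916709327 32.230928814406894 -10.664014583454803 12.750290432493834
drum pts x 379.8222998819563 403.4996468633965 y 296.63176061252153 320.0891234651243 minrect ((406.6468505859375, 303.0840759277344), (23.231712341308594, 55.43396759033203), 70.66863250732422)
drum (391.9700927734375, 306.91644287109375) 13.180927276611328
mouth mean [424.62020826 300.37739897] head from drum -11.3251528908151
```

```bash
python3 go.py 391.8 307.8 60 77.5
```

```text
t 6.92 pos [403.4 235.8 181.5] jaw 86.2 J [ 17.  22. 107.  -0.  51. -70.] op 0.501 F [ 0.5 -0.6  0.3]
turn 8.7 then tool shift [ 26.9  67.8 121.5] | shift now [ 16.3  71.1 121.5]
```

Request:
servo_tool([
  [0.5,[8,35.5,0],0],
  [0.5,[8.3,35.6,0],0],
  [0.5,[0,0,40],8.7],
  [0.5,[0,0,50],0],
  [0.5,[0,0,31.5],0],
])

```text
time_s: 7.55
position: [0.3909, 0.3077, 0.0582]
tcp_rot: [[-0.977, 0.215, -0.002], [0.215, 0.977, -0.001], [0.001, -0.001, -1.0]]
force: [0.1, 0.8, -0.2]
opening: 0.495
```

Request:
servo_tool([
  [0.5,[0,0,0],0],
  [0.5,[0,0,0],0],
])

```text
time_s: 7.8
position: [0.3924, 0.3081, 0.0608]
tcp_rot: [[-0.977, 0.215, 0.001], [0.215, 0.977, 0.001], [-0.001, 0.001, -1.0]]
force: [-0.3, 1.0, -0.0]
opening: 0.501
```

```bash
python3 go.py 391.8 307.8 9 77.5;python3 - <<'E'
from h import *
im,d=bot.capture('wrist');cv2.imwrite('pics/w2.png',im)
E
```

```text
t 7.8 pos [392.4 308.1  60.8] jaw 77.6 J [ 25.  36. 108.  -0.  36. -52.] op 0.501 F [-0.3  1.  -0. ]
turn 0.1 then tool shift [ 0.6 -0.5 51.8] | shift now [ 0.6 -0.5 51.8]
```

View pics/w2.png

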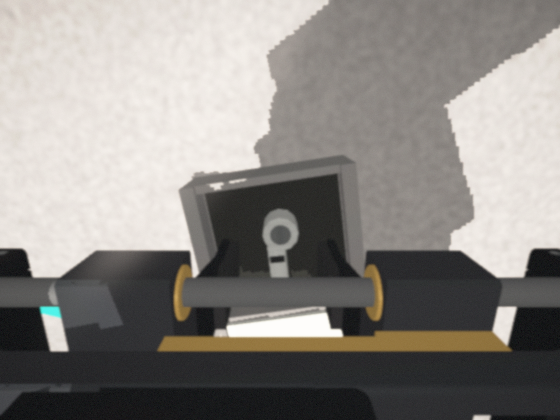

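The fingers straddle the whistle, whose drum is at (281,231), and sit inside the box. The whistle lines up with the tool. Descending.

Request:
servo_tool([
  [0.5,[0.5,0,25],0],
  [0.5,[0,0,18],0],
  [0.5,[0,0,8.5],0],
  [0.5,[0,0,0],0],
  [1,[0,0,0],0],
])

```text
time_s: 8.48
position: [0.3918, 0.3082, 0.0094]
tcp_rot: [[-0.977, 0.214, 0.002], [0.214, 0.977, 0.001], [-0.001, 0.001, -1.0]]
force: [0.1, 0.0, -0.5]
opening: 0.451
```

Request:
servo_tool([
  [1,[0,0,0],0],
  [1,[0,0,0],0],
  [1,[0,0,0],0],
])

```text
time_s: 8.85
position: [0.3915, 0.3081, 0.0089]
tcp_rot: [[-0.977, 0.214, 0.001], [0.214, 0.977, 0.0], [-0.001, 0.001, -1.0]]
force: [-0.5, 0.3, 3.9]
opening: 0.269
```

Request:
servo_tool([
  [1,[0,0,-20],0],
  [1,[0,0,-40],0],
  [1,[0,0,-45],0],
  [1,[0,0,-15],0],
  [1,[0,0,0],0],
])

```text
time_s: 9.48
position: [0.3918, 0.3082, 0.1297]
tcp_rot: [[-0.977, 0.214, 0.003], [0.214, 0.977, 0.001], [-0.002, 0.002, -1.0]]
force: [-0.5, 0.2, -0.5]
opening: 0.266
```

```bash
python3 go.py 470.3 -316.5 129 97.4
```

```text
t 9.47 pos [391.8 308.2 129.7] jaw 77.6 J [ 25.  29. 105.  -0.  46. -52.] op 0.266 F [-0.5  0.2 -0.5]
turn -19.8 then tool shift [ 2.700e+00 -6.296e+02  1.000e-01] | shift now [-2.104e+02 -5.935e+02  1.000e-01]
```

Request:
servo_tool([
  [1,[0,0,0],-10],
  [1,[0,0,0],-9.8],
  [1,[0,-40,0],0],
  [1,[0,-55,0],0],
  [1,[0,-55,0],0],
])

```text
time_s: 10.1
position: [0.4099, 0.1579, 0.1273]
tcp_rot: [[-0.991, -0.131, -0.002], [-0.131, 0.991, -0.0], [0.002, -0.0, -1.0]]
force: [0.3, -0.3, -0.8]
opening: 0.263
```

Request:
servo_tool([
  [1,[0,-55,0],0],
  [1,[0,-55,0],0],
  [1,[0,-55,0],0],
  [1,[0,-55,0],0],
  [1,[0,-55,0],0],
])

```text
time_s: 10.72
position: [0.4454, -0.115, 0.1273]
tcp_rot: [[-0.992, -0.129, -0.002], [-0.129, 0.992, 0.001], [0.002, 0.002, -1.0]]
force: [0.7, 1.2, 0.1]
opening: 0.269
```

Request:
servo_tool([
  [1,[0,-55,0],0],
  [1,[0,-55,0],0],
  [1,[0,-55,0],0],
  [1,[2.5,-39,0],0],
  [1,[0,0,0],0],
])

```text
time_s: 11.35
position: [0.47, -0.3192, 0.127]
tcp_rot: [[-0.992, -0.126, -0.0], [-0.126, 0.992, -0.0], [0.0, -0.0, -1.0]]
force: [-0.4, 0.8, -0.9]
opening: 0.266
```

```bash
python3 go.py 470.3 -316.5 9 97.4;python3 - <<'E'
from h import *
for c in('top','wrist'):
    im,d=bot.capture(c);cv2.imwrite(f'pics/{c}3.png',im)
E
```

```text
t 11.35 pos [ 470.  -319.2  127. ] jaw 97.2 J [ -45.   33.   95.   -0.   51. -143.] op 0.266 F [-0.4  0.8 -0.9]
turn -0.2 then tool shift [ -0.6   2.7 118. ] | shift now [ -0.6   2.7 118. ]
```

View pics/wrist3.png

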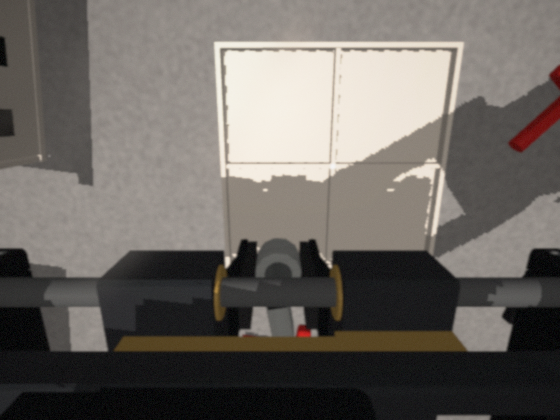

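Request:
servo_tool([
  [1,[0,2.5,40],0],
  [1,[0,0,40],0],
  [1,[0,0,25],0],
  [1,[0,0,10],0],
  [1,[0,0,0],0],
])

```text
time_s: 12.08
position: [0.4695, -0.3123, 0.0131]
tcp_rot: [[-0.991, -0.13, -0.001], [-0.13, 0.991, 0.002], [0.001, 0.002, -1.0]]
force: [-0.8, 0.4, 0.0]
opening: 0.262
```

Request:
servo_tool([
  [1,[0,0,3],0],
  [1,[0,0,0],0],
])

```text
time_s: 12.32
position: [0.4703, -0.3139, 0.0114]
tcp_rot: [[-0.992, -0.13, 0.001], [-0.13, 0.992, -0.001], [-0.001, -0.001, -1.0]]
force: [-1.0, -0.7, -0.2]
opening: 0.268
```

Request:
servo_tool([
  [1,[0,-2,2],0],
  [1,[0,0,2],0],
  [1,[0,0,0],0],
])

```text
time_s: 12.7
position: [0.4704, -0.3162, 0.007]
tcp_rot: [[-0.992, -0.129, 0.001], [-0.129, 0.992, -0.001], [-0.001, -0.001, -1.0]]
force: [0.0, 0.3, 2.2]
opening: 0.27
```

Touching the floor (Fz 2.2 N). Opening to half and retracting.

Request:
servo_tool([
  [0.5,[0,0,0],0],
  [0.5,[0,0,0],0],
  [0.5,[0,0,-20],0],
  [0.5,[0,0,-50],0],
  [0.5,[0,0,-60],0],
])

```text
time_s: 13.32
position: [0.4693, -0.3147, 0.1365]
tcp_rot: [[-0.992, -0.129, -0.003], [-0.129, 0.992, 0.003], [0.002, 0.003, -1.0]]
force: [0.6, -1.1, 1.1]
opening: 0.5
```

```bash
python3 go.py 537.4 -86.5 140 -7.4; python3 go.py 567 56 140 112.7
```

```text
t 13.32 pos [ 469.3 -314.7  136.5] jaw 97.4 J [ -45.   32.   95.    0.   53. -143.] op 0.5 F [ 0.6 -1.1  1.1]
turn -75.2 then tool shift [-235.1  -38.2   -3. ] | shift now [-97.1 217.5  -3. ]
t 13.32 pos [ 469.3 -314.7  136.5] jaw 97.4 J [ -45.   32.   95.    0.   53. -143.] op 0.5 F [ 0.6 -1.1  1.1]
turn -15.3 then tool shift [-233.2  304.3   -2.7] | shift now [-144.9  355.    -2.7]
```

Request:
servo_tool([
  [0.5,[-32,54,0],0],
  [0.5,[-32,54,0],0],
  [0.5,[-33,54,0],0],
  [0.5,[0,55,0],0],
  [0.5,[0,0,0],10],
])

```text
time_s: 13.95
position: [0.5357, -0.0842, 0.136]
tcp_rot: [[-0.999, 0.044, -0.004], [0.044, 0.999, 0.002], [0.004, 0.002, -1.0]]
force: [0.9, 0.2, -0.0]
opening: 0.497
```

Request:
servo_tool([
  [0.5,[0,0,0],10],
  [0.5,[0,0,0],10],
  [0.5,[0,0,0],10],
  [0.5,[0,0,0],10],
  [0.5,[0,0,0],10],
])

```text
time_s: 14.58
position: [0.5373, -0.0888, 0.1362]
tcp_rot: [[-0.603, 0.797, -0.001], [0.797, 0.603, 0.0], [0.001, -0.0, -1.0]]
force: [0.7, -0.5, 0.1]
opening: 0.501
```

Request:
servo_tool([
  [0.5,[0,0,0],10],
  [0.5,[0,0,0],10],
  [0.5,[0,0,0],10],
  [0.5,[0,0,0],10],
  [0.5,[0,0,0],5],
])

```text
time_s: 15.2
position: [0.5373, -0.0888, 0.1362]
tcp_rot: [[0.135, 0.991, -0.001], [0.991, -0.135, 0.0], [0.0, -0.001, -1.0]]
force: [0.2, 1.0, -0.3]
opening: 0.503
```

```bash
python3 go.py 537.4 -86.5 40 -7.6;python3 - <<'E'
from h import *
for c in('wrist','side'):
    s=bot.read_state();im,d=bot.capture(c);cv2.imwrite(f'pics/{c}4.png',im)
    if c=='wrist':np.save('w4.npy',cloud('wrist',d,state=s))
E
```

```text
t 15.2 pos [537.3 -88.8 136.2] jaw -7.8 J [-21.  31.  98.   0.  51. -13.] op 0.503 F [ 0.2  1.  -0.3]
turn -0.2 then tool shift [ 2.3 -0.1 96.2] | shift now [ 2.3 -0.1 96.2]
```

View pics/wrist4.png

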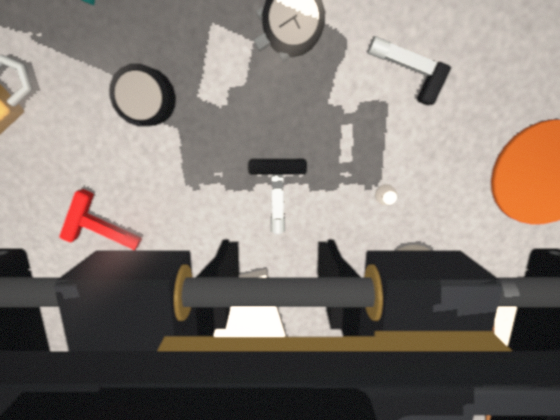

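View pics/side4.png

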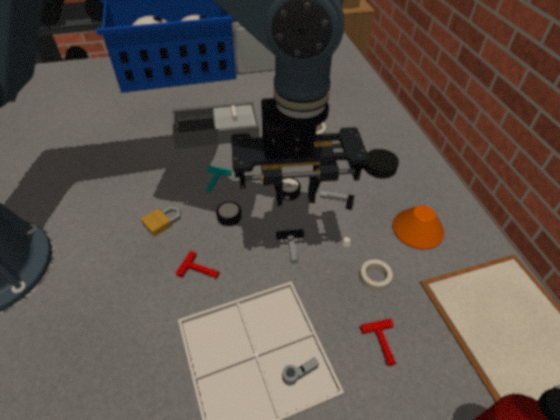

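The whistle sits in the far right bay. The T key, with its bar at (278,166), is lined up between the fingers. Descending.

Request:
servo_tool([
  [0.5,[2,0,45],0],
  [0.5,[0,0,45],0],
  [0.5,[0,0,30],0],
  [0.5,[0,0,10],0],
  [0.5,[0,0,0],0],
])

```text
time_s: 15.92
position: [0.5378, -0.0871, 0.0063]
tcp_rot: [[0.131, 0.991, -0.001], [0.991, -0.131, 0.0], [0.0, -0.001, -1.0]]
force: [-0.5, -0.2, 0.6]
opening: 0.5
```

```bash
python3 go.py 537.4 -86.5 3 -7.6
```

```text
t 15.93 pos [537.8 -87.1   6.3] jaw -7.5 J [-21.  44. 102.  -0.  34. -13.] op 0.5 F [-0.5 -0.2  0.6]
turn 0.1 then tool shift [ 0.5 -0.5  3.3] | shift now [ 0.5 -0.5  3.3]
```

Request:
servo_tool([
  [0.5,[0.5,0,3.3],0],
  [1,[0,0,0],0],
  [1,[0,0,0],0],
  [1,[0,0,0],0],
  [1,[0,0,0],0],
])

```text
time_s: 16.55
position: [0.5381, -0.0867, 0.0034]
tcp_rot: [[0.132, 0.991, 0.0], [0.991, -0.132, -0.0], [-0.0, 0.0, -1.0]]
force: [-0.7, 0.5, 0.6]
opening: 0.13
```

Request:
servo_tool([
  [1,[0,0,-15],0],
  [1,[0,0,-40],0],
  [1,[0,0,-35],-7.5],
  [1,[0,0,0],-7.5],
  [1,[0,0,0],0],
])

```text
time_s: 17.18
position: [0.5382, -0.0867, 0.0945]
tcp_rot: [[-0.128, 0.992, 0.001], [0.992, 0.128, -0.001], [-0.001, 0.001, -1.0]]
force: [-0.1, 0.2, -0.9]
opening: 0.112
```

```bash
python3 go.py 471.8 -219.5 94 7.4;python3 - <<'E'
from h import *
im,d=bot.capture('top');cv2.imwrite('pics/top5.png',im)
s=bot.read_state();im,d=bot.capture('wrist');cv2.imwrite('pics/wrist5.png',im)
# tray recheck from top, right part unobstructed?
P=cloud('top',d) if 0 else None
E
```

```text
t 17.18 pos [538.2 -86.7  94.5] jaw 7.4 J [-21.  35. 100.  -0.  45. -28.] op 0.112 F [-0.1  0.2 -0.9]
turn -0.0 then tool shift [-123.2  -83.     0.5] | shift now [-123.2  -82.9    0.5]
```

View pics/top5.png

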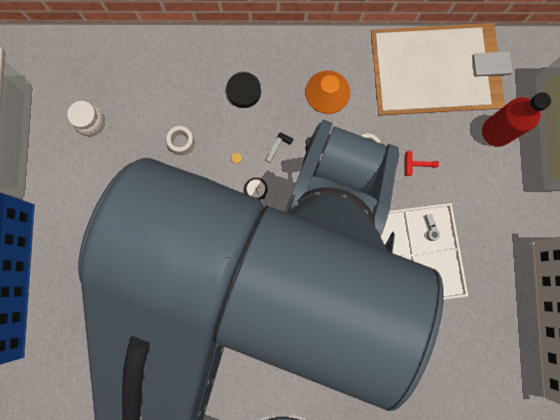

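View pics/wrist5.png

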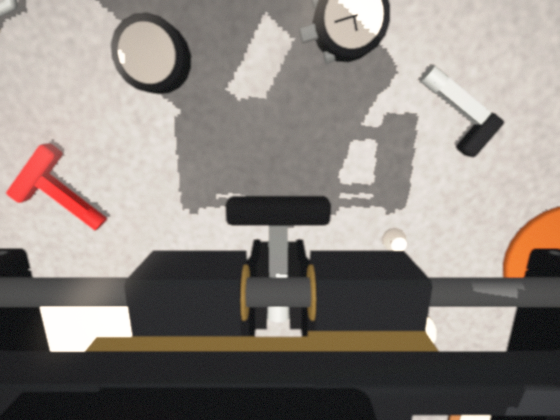

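The key is held level and centred. Moving to the far left bay.

Request:
servo_tool([
  [1,[-41,-27.5,0],0],
  [1,[-41,-27.5,0],0],
  [1,[-41,-28,0],0],
  [1,[0,0,20],0],
  [1,[0,0,30],0],
])

```text
time_s: 17.9
position: [0.4717, -0.2207, 0.043]
tcp_rot: [[-0.126, 0.992, 0.001], [0.992, 0.126, -0.001], [-0.001, 0.001, -1.0]]
force: [0.1, 0.5, -1.5]
opening: 0.109
```

```bash
python3 go.py 471.8 -219.5 8 7.4
```

```text
t 17.9 pos [ 471.7 -220.7   43. ] jaw 7.2 J [-37.  39. 105.   0.  36. -45.] op 0.109 F [ 0.1  0.5 -1.5]
turn -0.2 then tool shift [ 1.3  0.2 35. ] | shift now [ 1.3  0.2 35. ]
```

Request:
servo_tool([
  [1,[1,0,18],0],
  [1,[0,0,12],0],
  [1,[0,0,5],0],
  [1,[0,0,1],0],
  [1,[0,0,0],0],
])

```text
time_s: 18.52
position: [0.4712, -0.218, 0.0079]
tcp_rot: [[-0.129, 0.992, -0.001], [0.992, 0.129, 0.0], [0.0, -0.001, -1.0]]
force: [-2.3, 0.8, 3.7]
opening: 0.113
```

Contact. Releasing and retracting.

Request:
servo_tool([
  [0.6,[0,0,0],0],
  [0.6,[0,0,0],0],
  [0.6,[0,0,-20],0],
  [0.6,[0,0,-50],0],
  [0.2,[0,0,-40],0],
])

```text
time_s: 19.15
position: [0.4719, -0.2186, 0.1186]
tcp_rot: [[-0.129, 0.992, 0.001], [0.992, 0.129, -0.0], [-0.001, 0.001, -1.0]]
force: [0.0, 0.4, -0.9]
opening: 0.446
```

```bash
python3 go.py 567 56 130 -67.3
```

```text
t 19.15 pos [ 471.9 -218.6  118.6] jaw 7.4 J [-37.  31. 103.   0.  46. -45.] op 0.446 F [ 0.   0.4 -0.9]
turn 74.7 then tool shift [ 193.7 -216.6  -11.5] | shift now [260.  129.8 -11.5]
```

Request:
servo_tool([
  [0,[52,26,0],0],
  [0,[52,26,-10],0],
  [0,[52,26,-10],0],
  [0,[52,26,0],0],
  [0,[52,26,0],0],
])

```text
time_s: 19.77
position: [0.5676, 0.0582, 0.1376]
tcp_rot: [[-0.129, 0.992, 0.001], [0.992, 0.129, -0.0], [-0.0, 0.001, -1.0]]
force: [1.3, 0.6, -0.5]
opening: 0.965
```

Request:
servo_tool([
  [0,[0,0,0],10],
  [0,[0,0,0],10],
  [0,[0,0,0],10],
  [0,[0,0,0],10],
  [0,[0,0,0],10],
])

```text
time_s: 20.4
position: [0.5669, 0.0564, 0.1372]
tcp_rot: [[0.681, 0.733, 0.0], [0.733, -0.681, 0.0], [0.0, 0.0, -1.0]]
force: [0.1, -0.8, 0.5]
opening: 0.999
```

Request:
servo_tool([
  [0,[0,0,0],10],
  [0,[0,0,0],10],
  [0,[0,0,0],5],
  [0,[0,0,0],0],
])

```text
time_s: 20.9
position: [0.5668, 0.0563, 0.1372]
tcp_rot: [[0.924, 0.383, 0.0], [0.383, -0.924, 0.0], [0.0, 0.0, -1.0]]
force: [-0.7, -0.6, 0.5]
opening: 1.0
```

```bash
python3 go.py 567 56 40 -67.3;python3 - <<'E'
from h import *
s=bot.read_state();im,d=bot.capture('wrist');cv2.imwrite('pics/wrist6.png',im)
P=cloud('wrist',d,state=s);np.save('w6.npy',P)
for r in bot.trace('wrist','stopwatch'):
    Q=P[r['region']];print(r['p'],np.round(r['bbox']),np.round(np.nanmean(Q,0),4))
    Q=Q[(Q[:,2]>.017)&(Q[:,2]<.03)];print(cv2.minEnclosingCircle((Q[:,:2]*1e3).astype(np.float32)),len(Q),Q[:,:2].min(0),Q[:,:2].max(0))
    # face fit: bright
    m=r['region']&(im.min(-1)>150);F=P[m];print('face',F.mean(0),cv2.minEnclosingCircle((F[:,:2]*1e3).astype(np.float32)))
E
```

```text
t 20.9 pos [566.8  56.3 137.2] jaw -67.5 J [-6. 32. 95.  0. 53. 62.] op 1.0 F [-0.7 -0.6  0.5]
turn -0.2 then tool shift [ 0.   0.4 97.2] | shift now [ 0.   0.4 97.2]
0.91 [248. 169. 306. 233.] [0.5689 0.0569 0.0204]
((568.1204223632812, 56.79994201660156), 24.960453033447266) 2248 [0.54401099 0.03220154] [0.59303756 0.08128439]
face [nan nan nan] ((561.0350341796875, 53.633907318115234), 27.081464767456055)
```

View pics/wrist6.png

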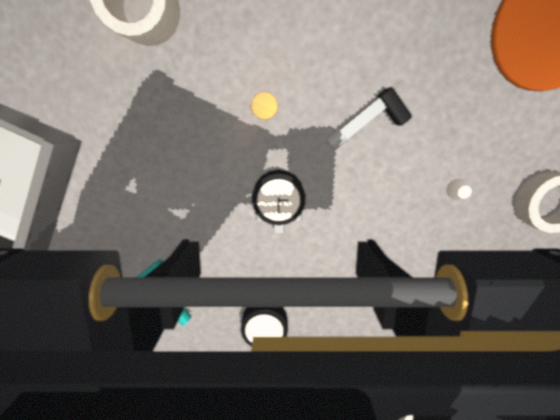

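The stopwatch fit gives a centre of (568.1, 56.8) and a radius of 25 mm, as expected. The crown lies along the tool axis, and the face is at (278,197). Grasping.

Request:
servo_tool([
  [0.2,[1,0,45],0],
  [0.2,[0.4,0,45],0],
  [0.2,[0,0,25],0],
  [0.2,[0,0,10],0],
  [0.2,[0,0,0],0],
])

```text
time_s: 21.62
position: [0.568, 0.0568, 0.012]
tcp_rot: [[0.924, 0.382, -0.0], [0.382, -0.924, 0.0], [-0.0, -0.0, -1.0]]
force: [-0.4, -0.1, 0.3]
opening: 0.804
```

Request:
servo_tool([
  [0.2,[0,0,2],0],
  [1,[0,0,0],0],
  [1,[0,0,0],0],
  [1,[0,0,0],0],
  [1,[0,0,0],0],
])

```text
time_s: 22.25
position: [0.5683, 0.0568, 0.0107]
tcp_rot: [[0.924, 0.382, 0.001], [0.382, -0.924, -0.0], [0.001, 0.0, -1.0]]
force: [0.7, -0.2, 3.6]
opening: 0.565
```

```bash
python3 go.py 389 -327.1 40 -82.6
```

```text
t 22.25 pos [568.3  56.8  10.7] jaw -67.6 J [-5. 44. 98. -0. 38. 62.] op 0.565 F [ 0.7 -0.2  3.6]
turn 15.0 then tool shift [-227.3  357.6  -29.3] | shift now [-312.3  286.4  -29.3]
```

Request:
servo_tool([
  [1,[0,0,-8],0],
  [1,[0,0,-14],0],
  [1,[0,0,-6],0],
  [1,[0,0,0],0],
])

```text
time_s: 22.75
position: [0.5686, 0.0568, 0.0391]
tcp_rot: [[0.924, 0.382, 0.002], [0.382, -0.924, -0.0], [0.002, 0.001, -1.0]]
force: [0.4, 0.6, -1.4]
opening: 0.565
```

```bash
python3 go.py 389 -327.1 38 -82.6; python3 - <<'E'
from h import *
im,d=bot.capture('side');cv2.imwrite('pics/side7.png',im)
E
```

```text
t 22.75 pos [568.6  56.8  39.1] jaw -67.6 J [-5. 41. 98.  0. 41. 62.] op 0.565 F [ 0.4  0.6 -1.4]
turn 15.0 then tool shift [-227.6  357.6    0.9] | shift now [-312.6  286.3    0.9]
```

View pics/side7.png

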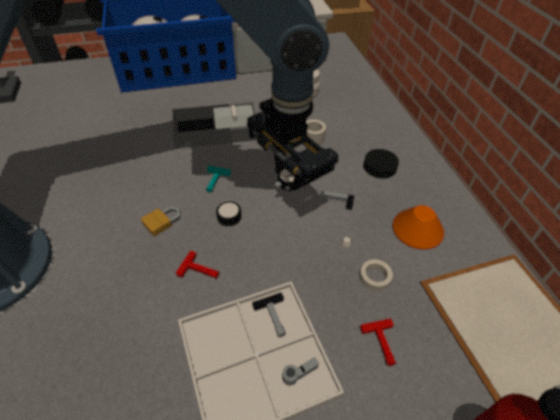

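The side view shows the stopwatch held, the T key at (272,312) in its bay and the whistle at (300,370) in its bay. Carrying the stopwatch low.

Request:
servo_tool([
  [1,[-20,18,0],0],
  [1,[-31,28.5,0],0],
  [1,[-31,28.5,0],0],
  [1,[-31,28.5,0],0],
  [1,[-31,28.5,0],0],
])

```text
time_s: 23.42
position: [0.4846, -0.1212, 0.038]
tcp_rot: [[0.924, 0.382, -0.0], [0.382, -0.924, 0.0], [-0.0, -0.0, -1.0]]
force: [1.0, -0.2, -1.5]
opening: 0.564
```

Request:
servo_tool([
  [1,[-31,28.5,0],0],
  [1,[-31,28.5,0],0],
  [1,[-31,28.5,0],0],
  [1,[-31,28.5,0],0],
  [1,[-31,28,0],0],
])

```text
time_s: 24.05
position: [0.3955, -0.3117, 0.038]
tcp_rot: [[0.924, 0.381, -0.0], [0.381, -0.924, 0.0], [-0.0, -0.0, -1.0]]
force: [0.4, 0.1, -1.7]
opening: 0.564
```

Request:
servo_tool([
  [1,[-13,12,0],0],
  [1,[0,0,0],7.5],
  [1,[0,0,0],7.5],
  [1,[0,0,0],0],
])

```text
time_s: 24.55
position: [0.3888, -0.3258, 0.038]
tcp_rot: [[0.991, 0.131, -0.001], [0.131, -0.991, 0.001], [-0.0, -0.001, -1.0]]
force: [-0.1, 0.3, -0.9]
opening: 0.571
```

```bash
python3 go.py 389 -327.1 14.7 -82.6; python3 - <<'E'
from h import *
s=bot.read_state();im,d=bot.capture('wrist');cv2.imwrite('pics/wrist8.png',im)
im,d=bot.capture('side');cv2.imwrite('pics/side8.png',im)
E
```

```text
t 24.55 pos [ 388.8 -325.8   38. ] jaw -82.4 J [-53.  39. 107.   0.  34.  30.] op 0.571 F [-0.1  0.3 -0.9]
turn 0.2 then tool shift [ 0.   1.3 23.3] | shift now [ 0.   1.3 23.3]
```

View pics/wrist8.png

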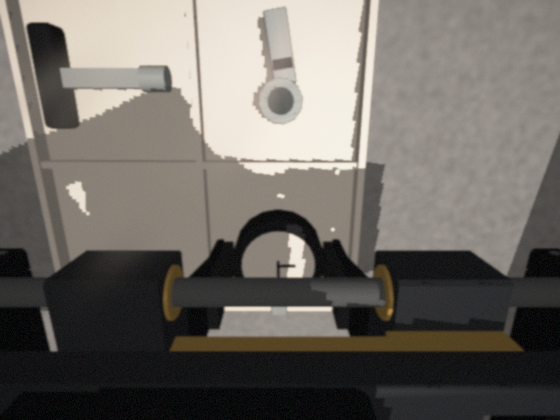

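View pics/side8.png

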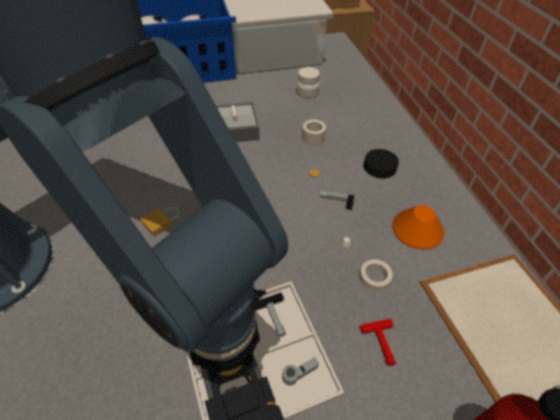

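Request:
servo_tool([
  [1,[0,1,10],0],
  [1,[0,0,8],0],
  [1,[0,0,3.5],0],
  [1,[0,0,1],0],
  [1,[0,0,0],0],
])

```text
time_s: 25.28
position: [0.3889, -0.3276, 0.0157]
tcp_rot: [[0.992, 0.13, -0.0], [0.13, -0.992, 0.0], [-0.0, -0.0, -1.0]]
force: [0.3, -0.7, -0.9]
opening: 0.568
```

Request:
servo_tool([
  [1,[0,0,1],0],
  [1,[0,0,0.7],0],
  [1,[0,0,0],0],
])

```text
time_s: 25.65
position: [0.3891, -0.3278, 0.0147]
tcp_rot: [[0.992, 0.13, 0.0], [0.13, -0.992, -0.001], [0.0, 0.001, -1.0]]
force: [-0.9, 0.9, 4.2]
opening: 0.567
```

Request:
servo_tool([
  [0.33,[0,0,0],0],
  [0.33,[0,0,0],0],
  [0.33,[0,0,-15],0],
  [0.33,[0,0,-45],0],
  [0.1,[0,0,-50],0],
])

```text
time_s: 26.28
position: [0.3886, -0.3271, 0.1253]
tcp_rot: [[0.992, 0.129, -0.001], [0.129, -0.992, 0.001], [-0.001, -0.001, -1.0]]
force: [0.0, -0.1, -0.2]
opening: 0.721
```

```bash
python3 go.py 674.2 217.7 140 -10;  python3 - <<'E'
from h import *
s=bot.read_state();im,d=bot.capture('wrist');cv2.imwrite('pics/wrist9.png',im)
P=cloud('wrist',d,state=s);np.save('w9.npy',P)
E
```

```text
t 26.27 pos [ 388.6 -327.1  125.3] jaw -82.6 J [-53.  30. 104.   0.  46.  30.] op 0.721 F [ 0.  -0.1 -0.2]
turn -72.6 then tool shift [586.2 186.6 -14.3] | shift now [ 353.7 -503.3  -14.3]
```

View pics/wrist9.png

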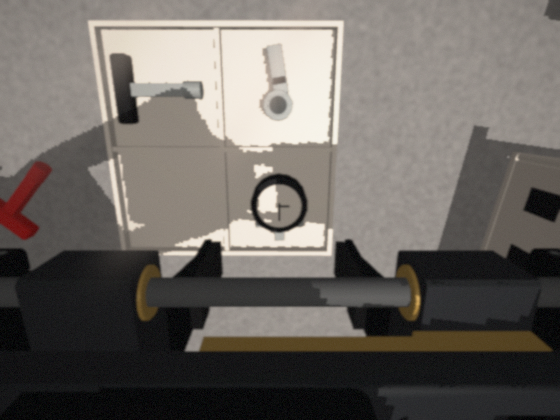

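All three lie flat in their bays in this view. Moving to the wide roll.

Request:
servo_tool([
  [0,[32,-45.5,0],0],
  [0,[32,-45.5,0],0],
  [0,[32,-45.5,0],0],
  [0,[32,-45.5,0],0],
  [0,[32,-45.5,0],0],
])

```text
time_s: 26.95
position: [0.519, -0.0797, 0.1248]
tcp_rot: [[0.992, 0.129, 0.001], [0.129, -0.992, -0.001], [0.001, 0.001, -1.0]]
force: [1.0, -0.3, -0.6]
opening: 0.998
```

Request:
servo_tool([
  [0,[32,-45.5,0],0],
  [0,[32,-45.5,0],0],
  [0,[32,-45.5,0],0],
  [0,[32,-45.5,0],0],
  [0,[32,-45.5,0],0],
])

```text
time_s: 27.58
position: [0.6479, 0.1668, 0.1248]
tcp_rot: [[0.992, 0.13, 0.001], [0.13, -0.992, -0.0], [0.001, 0.0, -1.0]]
force: [0.3, -0.1, 0.1]
opening: 0.999
```

Request:
servo_tool([
  [0,[32,-45.5,-10],0],
  [0,[0,0,0],0],
  [0,[0,0,0],0],
])

```text
time_s: 27.95
position: [0.6723, 0.214, 0.134]
tcp_rot: [[0.991, 0.13, -0.001], [0.13, -0.991, -0.001], [-0.001, 0.001, -1.0]]
force: [-0.2, -0.3, 0.4]
opening: 1.003
```

```bash
 python3 - <<'E'
from h import *
s=bot.read_state();im,d=bot.capture('wrist');cv2.imwrite('pics/wrist10.png',im)
P=cloud('wrist',d,state=s)
for r in bot.trace('wrist','tape_wide'):
    Q=P[r['region']];Q=Q[(Q[:,2]>.025)];print(r['p'],np.round(r['bbox']),len(Q), np.nanpercentile(Q[:,2],[50,95]) if len(Q) else '')
    if len(Q):
        T=Q[Q[:,2]>.034];print(cv2.minEnclosingCircle((T[:,:2]*1e3).astype(np.float32)),T.min(0),T.max(0))
E
python3 go.py 674.2 217.7 140 -82.6
```

```text
0.57 [241. 167. 308. 233.] 1964 [0.03679052 0.03804523]
((673.2255859375, 217.84825134277344), 27.789382934570312) [0.64650643 0.1901926  0.03403211] [0.70058694 0.2452059  0.0394146 ]
t 28.05 pos [672.1 212.8 133.8] jaw -82.6 J [ 9. 42. 74. -0. 64. 91.] op 0.998 F [ 0.2 -0.9 -0.4]
turn -0.0 then tool shift [ 2.7 -4.5 -6.2] | shift now [ 2.7 -4.5 -6.2]
```

View pics/wrist10.png

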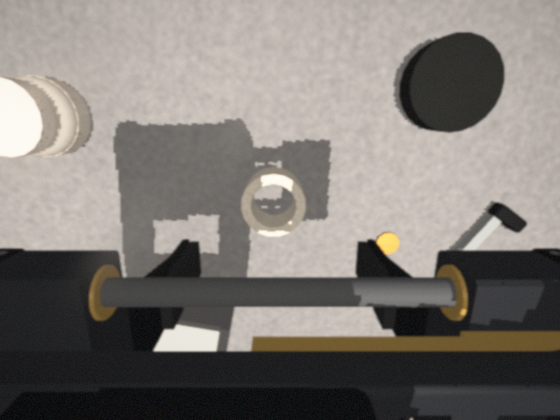

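The wide roll at (273,201) is 38 mm tall, with its centre at (673.5, 217.8). Grasping at TCP height ~17 mm.

Request:
servo_tool([
  [0,[2,-4.8,40],0],
  [0,[0,0,45],0],
  [0,[0,0,25],0],
  [0,[0,0,6],0],
  [0,[0,0,0],0],
])

```text
time_s: 28.68
position: [0.6748, 0.2183, 0.0184]
tcp_rot: [[0.992, 0.128, 0.0], [0.128, -0.992, -0.0], [0.0, 0.0, -1.0]]
force: [1.3, 0.6, 0.9]
opening: 0.996
```

Request:
servo_tool([
  [1,[0,0,0],0],
  [1,[0,0,0],0],
  [1,[0,0,0],0],
  [1,[0,0,0],0],
])

```text
time_s: 29.18
position: [0.6748, 0.2194, 0.0185]
tcp_rot: [[0.992, 0.13, 0.001], [0.13, -0.992, -0.0], [0.001, 0.0, -1.0]]
force: [-0.6, -0.7, 3.1]
opening: 0.635
```

```bash
python3 go.py 376.6 -231.9 21 -82.6
```

```text
t 29.18 pos [674.8 219.4  18.5] jaw -82.5 J [ 9. 50. 76. -0. 53. 92.] op 0.635 F [-0.6 -0.7  3.1]
turn 0.1 then tool shift [-353.8  409.1   -2.6] | shift now [-354.2  408.7   -2.6]
```

Request:
servo_tool([
  [1,[0,0,-20],0],
  [1,[0,0,-40],0],
  [1,[-20,23,-20],0],
  [1,[-35,40.5,0],0],
  [1,[-35,40.5,0],0],
])

```text
time_s: 29.8
position: [0.5988, 0.1038, 0.0999]
tcp_rot: [[0.991, 0.131, 0.003], [0.131, -0.991, -0.0], [0.003, 0.001, -1.0]]
force: [0.8, -0.9, -0.7]
opening: 0.634
```

Request:
servo_tool([
  [1,[-35,40.5,0],0],
  [1,[-35,40.5,0],0],
  [1,[-35,40.5,0],0],
  [1,[-35,40.5,0],0],
  [1,[-35,40.5,0],0],
])

```text
time_s: 30.42
position: [0.4514, -0.1206, 0.0994]
tcp_rot: [[0.992, 0.13, 0.003], [0.13, -0.992, -0.001], [0.002, 0.002, -1.0]]
force: [-0.0, -0.9, -0.1]
opening: 0.636
```

Request:
servo_tool([
  [1,[-35,40.5,0],0],
  [1,[-35,40.5,0],0],
  [1,[-19,21,0],0],
  [1,[0,0,0],0],
  [1,[0,0,0],0],
])

```text
time_s: 31.05
position: [0.3768, -0.2315, 0.0987]
tcp_rot: [[0.992, 0.129, 0.001], [0.129, -0.992, -0.001], [0.001, 0.001, -1.0]]
force: [-0.7, -0.1, -0.4]
opening: 0.636
```

```bash
python3 go.py 376.6 -231.9 22.5 -82.6;  python3 - <<'E'
from h import *
s=bot.read_state();im,d=bot.capture('wrist');cv2.imwrite('pics/wrist11.png',im)
E
```

```text
t 31.05 pos [ 376.8 -231.5   98.7] jaw -82.6 J [-46.  29. 114.   0.  36.  36.] op 0.636 F [-0.7 -0.1 -0.4]
turn 0.0 then tool shift [-0.4  0.3 76.2] | shift now [-0.4  0.3 76.2]
```

View pics/wrist11.png

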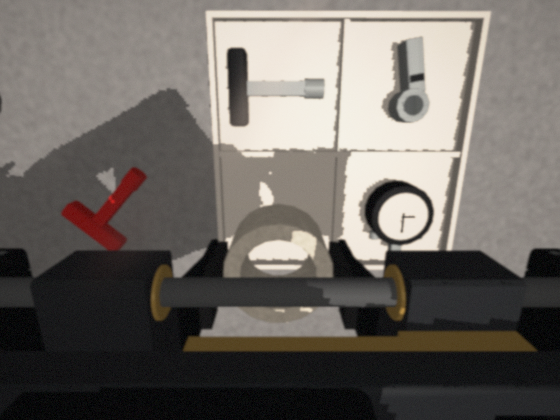

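Request:
servo_tool([
  [1,[0,0,30],0],
  [1,[0,0,25],0],
  [1,[0,0,13],0],
  [1,[0,0,5],0],
  [1,[0,0,0],0],
])

```text
time_s: 31.72
position: [0.3767, -0.2314, 0.0252]
tcp_rot: [[0.991, 0.13, 0.0], [0.13, -0.991, -0.0], [0.0, 0.0, -1.0]]
force: [0.0, -0.6, 0.4]
opening: 0.64
```

Request:
servo_tool([
  [1,[0,0,1.5],0],
  [1,[0,0,1],0],
  [1,[0,0,0],0],
])

```text
time_s: 32.1
position: [0.3765, -0.2318, 0.0228]
tcp_rot: [[0.992, 0.129, 0.0], [0.129, -0.992, -0.0], [0.0, 0.0, -1.0]]
force: [-0.2, -0.3, -0.3]
opening: 0.639
```

Request:
servo_tool([
  [1,[0,0,0.7],0],
  [1,[0,0,0.5],0],
  [1,[0,0,0],0],
])

```text
time_s: 32.48
position: [0.3765, -0.2318, 0.0224]
tcp_rot: [[0.992, 0.129, 0.001], [0.129, -0.992, -0.001], [0.001, 0.001, -1.0]]
force: [-0.8, 0.1, 10.9]
opening: 0.633
```

Contact with the floor (11 N). Releasing and retracting.

Request:
servo_tool([
  [0.25,[0,0,0],0],
  [0.25,[0,0,0],0],
  [0.25,[0,0,-15],0],
  [0.25,[0,0,-45],0],
  [0.25,[0,0,-50],0],
])

```text
time_s: 33.1
position: [0.3759, -0.2311, 0.1318]
tcp_rot: [[0.992, 0.129, -0.002], [0.129, -0.992, 0.002], [-0.002, -0.002, -1.0]]
force: [1.3, -0.2, 0.2]
opening: 0.747
```

Request:
servo_tool([
  [0.25,[0,-50,-30],0],
  [0.25,[0,-60,0],0],
  [0.25,[0,-60,0],0],
  [0.25,[0,-60,0],0],
  [0.25,[0,-60,0],0],
])

```text
time_s: 33.72
position: [0.3385, 0.0575, 0.1614]
tcp_rot: [[0.992, 0.128, 0.001], [0.128, -0.992, -0.0], [0.001, 0.0, -1.0]]
force: [0.4, -0.6, 1.0]
opening: 0.751
```

Request:
servo_tool([
  [0.25,[0,-60,0],0],
  [0.25,[0,-60,0],0],
  [0.25,[0,-60,0],0],
  [0.25,[0,0,0],0],
  [0.25,[0,0,0],0],
])

```text
time_s: 34.35
position: [0.315, 0.2343, 0.1611]
tcp_rot: [[0.991, 0.131, -0.001], [0.131, -0.991, -0.001], [-0.001, 0.001, -1.0]]
force: [-0.5, -0.5, -0.1]
opening: 0.748
```

```bash
python3 - <<'E'
from h import *
im,d=bot.capture('top');cv2.imwrite('pics/topE.png',im);P=cloud('top',d);P0=np.load('top0.npy')
im2,_=bot.capture('side');cv2.imwrite('pics/sideE.png',im2)
z=P[...,2]
def sel(P,b,lo,hi):
    m=np.zeros(z.shape,bool);m[b[1]:b[3],b[0]:b[2]]=1;return P[m&(P[...,2]>lo)&(P[...,2]<hi)]
y=np.radians(7.4);c0=np.array([430.4,-273.3]);A=np.array([[np.cos(y),np.sin(y)],[-np.sin(y),np.cos(y)]])
b=(340,190,485,320)
Q=P[b[1]:b[3],b[0]:b[2]].reshape(-1,3);L=(Q[:,:2]*1e3-c0)@A.T
for n,(cx,cy),lo,hi in(('tape',(-48,48),.034,.05),('watch',(-48,-48),.02,.035),('key',(48,48),.010,.025),('whistle',(48,-48),.016,.03)):
    m=(abs(L[:,0]-cx)<42)&(abs(L[:,1]-cy)<42)&(Q[:,2]>lo)&(Q[:,2]<hi)
    print(n,m.sum(),'rect',cv2.minAreaRect(L[m].astype(np.float32)),'z med/95',np.round(np.percentile(Q[m,2],[50,95])*1e3,1))
for n,b,lo,hi in(('narrow',(345,125,392,168),.012,.03),('tin',(255,235,295,270),.015,.03),('L',(257,125,298,170),.006,.022)):
    print(n,sel(P0,b,lo,hi).mean(0)*1e3,sel(P,b,lo,hi).mean(0)*1e3)
R=sel(P,(105,190,175,260),.047,.065);print('rib',R.mean(0)*1e3)
E
```

```text
tape 355 rect ((-48.71216583251953, 48.94905090332031), (53.72234344482422, 53.729759216308594), 33.436317443847656) z med/95 [41.4 44.6]
watch 476 rect ((-46.940372467041016, -47.71445846557617), (49.67469024658203, 51.01730728149414), 47.415706634521484) z med/95 [26.1 29.3]
key 332 rect ((50.99153137207031, 50.310462951660156), (57.36370849609375, 71.35758209228516), 2.3850739002227783) z med/95 [16.6 19.9]
whistle 209 rect ((52.36156463623047, -46.09434127807617), (55.28390121459961, 22.688840866088867), 4.009707450866699) z med/95 [22.9 26.7]
narrow [ 663.39068019 -183.92448372   18.24789113] [ 662.86667555 -183.41465316   18.24826454]
tin [436.01382761  17.31553582  21.74620705] [435.91118383  17.308314    21.80215898]
L [666.68750953   8.0281904   12.09208907] [666.81469557   8.5573907   12.07638105]
rib [497.40229316 299.20865322  54.16483424]
```

View pics/topE.png

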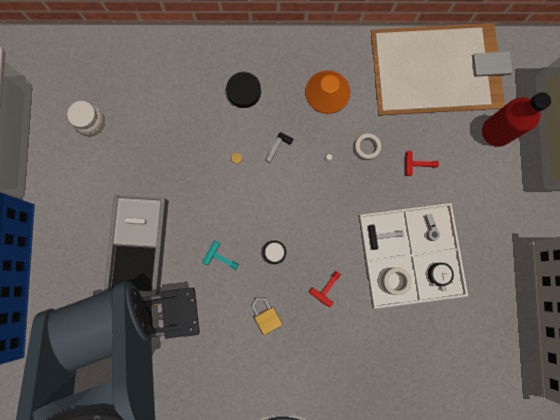

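View pics/sideE.png

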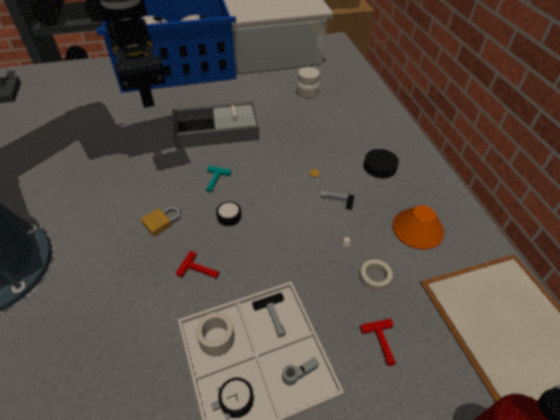

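All four things sit within 3 mm of their bay centres (the whistle, at most about 5 mm off) and at the right heights. The look-alikes are unmoved, and the lid is at about 93 mm. Handing in.

```bash
python3 - <<'E'
from rig import bot
print(bot.hand_in())
E
```

```text
the job is handed in; nothing more can be done
None
```

I packed the tray as asked and handed the job in at about 34.5 s of the 122 s allowed. The hand-in gives no verdict, so what follows is from my own last checks.

I pinched the rib and slid the lid back. Then I placed the whistle far right, the T key far left, the stopwatch near right and the wide tape near left. The stopwatch was held throughout and its underside stayed below about 30 mm, so it was not dropped.

| Check (top camera depth) | Result |
|---|---|
| Wide tape, stopwatch and T key | about 1 to 4 mm from their bay centres |
| Whistle | about 5 mm from its bay centre |
| Heights of the four tops (median) | within about 2 mm of flat on the tray floor |
| Lid | about 93 mm (75 mm needed) |
| Narrow tape, tin, L key | moved less than 1 mm, which is measurement noise |
| Gripper | held nothing and stood clear of the things, low-forward of the box |

No check failed. Heights at the upper edge of each object read about 3 to 5 mm above nominal, which I took as depth noise. I did not measure tilt separately.

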